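Close the tabletop braai against the rain

ROBOT

A 6-joint arm with a two-finger parallel gripper is mounted at the origin on the work surface. World frame = base frame: x ahead of the robot, y to its left, z up, the work surface at z = 0. Lengths are in m, angles in degrees, forces in N, time in s.
With the tool pointing down it reaches from about 0.325 to 0.85 m from the base axis. Payload 15.5 kg.
Tool frame: the origin (TCP) lies midway between the tips of the shut fingers; the grasp point (between the pads) lies 19 mm behind it; z points along the fingers, y is the line along which they close (so a half turn about z gives the same grasp; the last joint's range is limited). The gripper opens to 91 mm and grips with 3 to 60 N. Pads are 32 mm wide; open, the fingers measure 118 mm over their backs; the gripper's body (76 mm by 178 mm) begins 60 mm behind the grasp point.
Start: joints at [68.898, 28.281, 77.091, -0, 74.628, -5.472], TCP at [0.168, 0.602, 0.214] pointing down, gripper open.
Joint ranges: [-166.48, 166.48], [-47.26, 123.95], [12.59, 153.08], [-70.14, 250.14], [6.76, 159.57], [-176.63, 176.63]. Speed limits (degrees/s): [108.29, 108.29, 147.25, 172.46, 172.46, 172.46].

INTERFACE

Orientations are given as a 3x3 rotation matrix whose columns are the frame's x, y, z axes.
In Python, from bench import ctrl gives the robot as it stands. The module is installed in compiled form; this text tells all that it offers. Calls block until the motion is done:
- ctrl.goto(position, orientation): joint-space move of the TCP to a pose.
- ctrl.move_l(position, vel=0.15, ori=None, contact_N=None): straight line of the TCP; ori=None keeps the orientation; vel is the mean speed in m/s. With contact_N (N) it stops when the force on the tool has changed by that much, and returns True; else False.
- ctrl.movej(angles): joint-space move.
- ctrl.command_gripper(opening): opening from 0.0 (shut) to 1.0 (fully open); the grip force is fixed at half the most; returns when the fingers have stopped.
- ctrl.sleep(seconds).
- ctrl.ik(position, orientation): joint angles nearest the present ones, or None.
- ctrl.read_camera(name): name is "side" or "top" or "wrist"; returns the picture (420x560x3 uint8, blue, green, red); there is no depth.
- ctrl.camera_params(name): a dict with "fx", "fy", "cx", "cy" (pixels), "pose" (4x4, takes a point from camera to world coordinates); the wrist camera has in their place "T_tool_cam" (4x4, takes a point from camera to tool coordinates, whose origin is the TCP and whose axes are the flange's). Camera axes: x right, y up, looking along -z (the intrinsics and any distortion apply to the point x, -y, -z); pixel columns grow to the right and rows downward; lengths in m; the calibration is good to about 2 mm. A picture is of the moment at which its call begins: read the wrist's pose just before it. camera_params takes no time and is no camera call.
A pose or a line that the arm cannot do raises ctrl.MotionError and nothing moves.
- ctrl.sign_off(): hands the job in; it is judged then, once.
Readings, each from a call of its own:
- ctrl.current_t(): time.
- ctrl.current_q(): joint angles.
- ctrl.current_dq(): joint speeds.
- ctrl.current_effort(): joint torques, N m.
- ctrl.current_tool_pos(): TCP position.
- ctrl.current_eef_rot(): TCP orientation.
- ctrl.current_contact_force(): force on the tool from outside, world axes, zero at the start.
- ctrl.current_wrist_torque(): the same for the moment, N m.
- ctrl.current_grip_width(): opening from 0.0 (shut) to 1.0 (fully open).
- ctrl.current_grasp_force(): force on a finger pad.
Only numpy, scipy, OpenCV 4.12 (cv2) and the standard library are available. Lean on these libraries where they do the work, as an engineer would, in place of code of your own. Each camera call takes 0.05 s, during which the arm holds its last target. There are 200 camera calls.

TASK

Rain is on the way and the cold tabletop braai on the table has been left open. With the fingertips, gently push its hinged lid down until it is fully shut, and push the vent slide on top of the lid across until it is fully home and covers all the slots. Push only: do not grip or pick up anything, do not throw the lid back or slam it, and leave the tongs, basting brush, glass jar and lighter where they are.

Things in the scene. Friction and masses are not known exactly. Their poses are not given: they have to be found in the camera images.
- braai: Tabletop braai: aluminium tray 225 mm deep (its x) by 340 mm wide (its y), 394 with the end handles, rim 100 mm above the table; fixed in place. Origin: centre of its footprint at table height; x points from its front (robot's side) to its hinge side, y to its left, z up. Centre 0.52 to 0.59 m ahead of the robot, yaw within 0.35 rad.
- lid (a joint): Angle of the braai's lid, rad: 0 is shut, resting on the rim (hard stop); it grows as the front edge rises. Starts half open, 0.75 to 1.25. Friction hinges hold the lid wherever it is left, even nearly shut: it does not fall by itself. About 1 to 6 N, square to the lid near its front edge, pushes it down; the sheet lid flexes 1 to 3 mm at its front edge under such a push.
- lid_hinge (a point): Middle of the lid's hinge line, which runs along the braai's y, at x = 117 mm, z = 102 mm of the braai. The lid is a flat-topped aluminium pan 235 mm deep, 346 mm wide; its flat outer top lies 43 mm out from the hinge line (145 mm above the table when shut). The point turns with the lid: x in the lid's plane, away from its front edge; z square out of its top.
- lid_front (a point): Middle of the front edge of the lid's outer top, 235 mm from the hinge line along the lid. The top is bare flat sheet from this edge back for 80 mm, where the vent's rails begin. A teak grip bar, 160 mm long and 20 mm thick, stands off the lid's front with its axis 36 mm ahead of this edge and 23 mm below the top.
- vent (a joint): How far the vent slide on the lid stands open, m: 0 is home at its hard stop, the plate covering all four slots; at most 0.056, starts 0.035 to 0.055. It slides along the braai's y and is closed by pushing its tab towards the braai's -y (right). It stays where it is left; 2 to 3 N moves it; the tab is springy (about 1 mm at 10 N).
- vent_tab (a point): Middle of the top edge of the slide's upturned tab, on its +y face: a flange 44 mm wide (x), 3 mm thick (y), 20 mm high, at the +y end of a flat 56 x 60 mm plate; 120 mm from the hinge line along the lid; vent home = this face at the braai's y 0. Guide rails 5 mm high, 57 mm clear between, run from y -62 to 62 mm; on the +y side the lid between and beyond them is bare.
- tongs: Stainless steel tongs 250 mm long, lying on the 18 mm thick teak board at the braai's right (-y) side; leave alone. Origin: underside, near the middle.
- brush: Red silicone basting brush, 230 mm long, lying on the same teak board; leave alone. Origin: underside, near the middle.
- jar: Empty clear glass jar, 76 mm across and 100 mm tall, standing on the table at the braai's left (+y) side; leave alone. Origin: centre of underside.
- lighter: Black plastic pocket lighter, 76 by 24 by 13 mm, lying on the table at the braai's left (+y) side; leave alone. Origin: underside, near the middle.

How it is judged:
By the outcome, as a careful person would: the job done as asked, in the order asked, and still so for the second after the job is handed in, with the robot touching nothing.
It also fails if it takes over 50 s, if anything falls off the work surface, if the arm or the gripper's body presses on something with over 40 N, if the wrist force passes 120 N, or if a joint passes its speed limit or range.

## Working session

There is one attempt and no reset: what is moved stays moved. The work goes in short steps, each a Python script; the robot and the scene stay as the last script left them, time stands still between calls to the robot, and variables do not carry over. Pictures are saved under pics/ and viewed, at most 10 in all, crops included, and the job is handed in when it is done.

```bash
mkdir -p pics
python3 - <<'E'
from bench import ctrl
import cv2,numpy as np
np.set_printoptions(precision=4,suppress=True)
for n in("side","top"):
    cv2.imwrite(f"pics/{n}0.png",ctrl.read_camera(n)); print(n,ctrl.camera_params(n))
print(ctrl.camera_params("wrist"),ctrl.current_eef_rot(),ctrl.current_t())
E
```

```text
side {'fx': 410.6932953553195, 'fy': 410.6932953553195, 'cx': 278.0857186037982, 'cy': 209.42434053788799, 'pose': array([[-0.8896,  0.4327, -0.146 ,  0.3958],
       [-0.4567, -0.8418,  0.2877,  0.3279],
       [ 0.0015,  0.3226,  0.9465,  1.1893],
       [ 0.    ,  0.    ,  0.    ,  1.    ]])}
top {'fx': 387.28342644098495, 'fy': 387.28342644098495, 'cx': 279.4266269444473, 'cy': 206.56567350134137, 'pose': array([[-0.0292,  0.9967, -0.0756,  0.4817],
       [-0.9994, -0.0278,  0.0186,  0.0002],
       [ 0.0164,  0.0761,  0.997 ,  0.9956],
       [ 0.    ,  0.    ,  0.    ,  1.    ]])}
{'fx': 323.0645730419031, 'fy': 323.0645730419031, 'cx': 280.4511546693202, 'cy': 210.14722339942296, 'T_tool_cam': array([[ 0.0002,  0.9707,  0.2403,  0.0677],
       [ 1.    , -0.    , -0.001 , -0.    ],
       [-0.001 ,  0.2403, -0.9707, -0.1705],
       [ 0.    ,  0.    ,  0.    ,  1.    ]])} [[-0.963   0.2694 -0.0004]
 [ 0.2694  0.963  -0.001 ]
 [ 0.0001 -0.0011 -1.    ]] 0.1
```

View pics/side0.png

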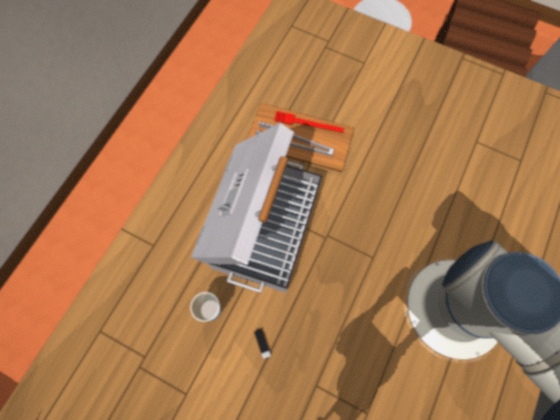

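View pics/top0.png

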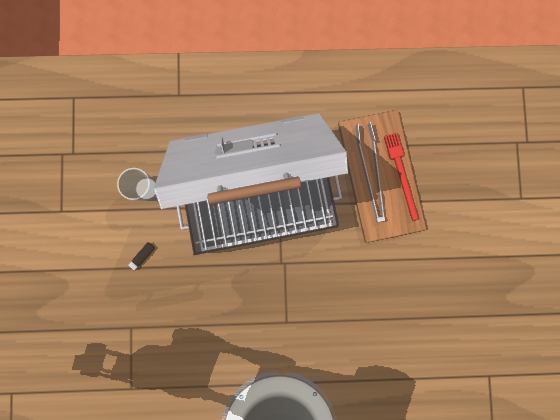

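The side view shows the half-open lid at about (240,200), with the jar at (205,305) and the lighter at (262,343). In the top view the tray's front corners are near (194,254) and (338,226), the lid spans (155–348, 115–207), and the vent tab is near (222,146). I'll enlarge both.

Run:
```python
import cv2
a=cv2.imread("pics/top0.png")[105:260,150:355]; cv2.imwrite("pics/topc.png",cv2.resize(a,None,fx=3.8,fy=3.8,interpolation=cv2.INTER_CUBIC))
a=cv2.imread("pics/side0.png")[115:295,185:335]; cv2.imwrite("pics/sidec.png",cv2.resize(a,None,fx=3.3,fy=3.3,interpolation=cv2.INTER_CUBIC))
```

```text
(no output)
```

View pics/topc.png

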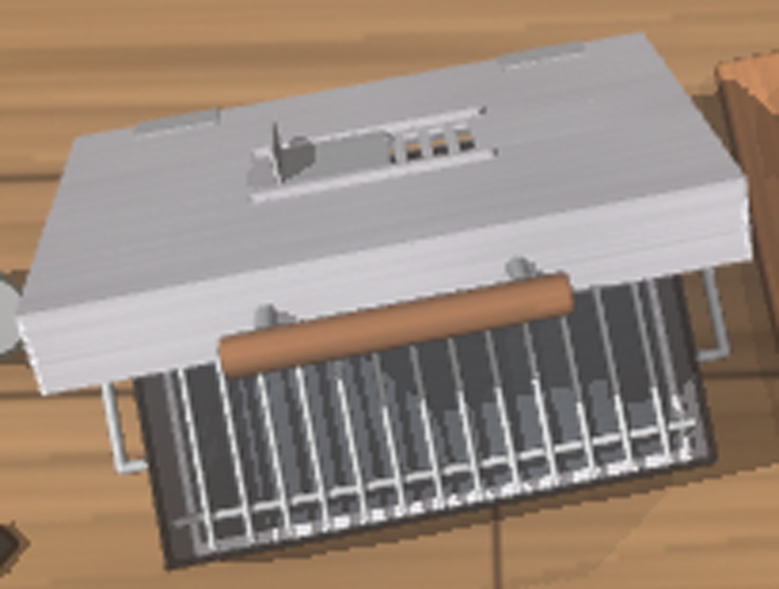

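View pics/sidec.png

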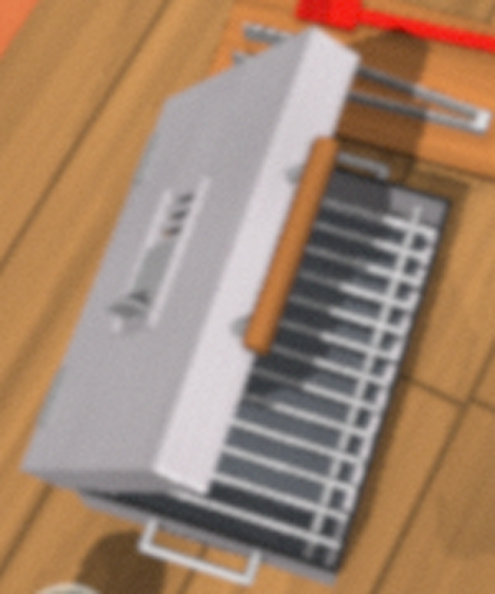

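In the enlarged crops the lid-top corners, tray front corners, bar ends and vent tab are all clear. In the top crop the tab is at about (277,152), and the lid front runs from (18,315) to (745,182). Next I fit braai pose, lid angle and vent opening.

```bash
cat > h.py <<'E'
from bench import ctrl
import numpy as np
from scipy.optimize import least_squares
np.set_printoptions(precision=4,suppress=True)
def proj(n,P):
    c=ctrl.camera_params(n);T=np.linalg.inv(c["pose"]);p=T[:3,:3]@P+T[:3,3]
    return np.array([c["cx"]+c["fx"]*p[0]/-p[2],c["cy"]+c["fy"]*-p[1]/-p[2]])
def Rz(a): return np.array([[np.cos(a),-np.sin(a),0],[np.sin(a),np.cos(a),0],[0,0,1.]])
def braai(s,b): return np.array([s[0],s[1],0])+Rz(s[2])@np.array(b)
def lidR(th): # lid rot in braai frame; front (-x) rises
    c,t=np.cos(th),np.sin(th); return np.array([[c,0,t],[0,1,0],[-t,0,c]])
def lid(s,l,th=None):
    th=s[3] if th is None else th
    return braai(s,np.array([.117,0,.102])+lidR(th)@np.array(l))
E
python3 - <<'E'
from h import *
top=lambda u,v:("top",150+u/3.8-.4,105+v/3.8-.4)
sd=lambda u,v:("side",185+u/3.3-.35,115+v/3.3-.35)
F=[]
def add(m,k,p): F.append((m,k,np.array(p)))
for f,L in((top,[(18,315),(745,182),(78,138),(645,33),(222,358),(570,292),(165,568),(715,462)]),
           (sd,[(155,470),(313,28),(22,470),(168,100),(258,350),(325,140),(335,580),(450,200)])):
    for m,k,p in zip(L,'llllllbb',[(-.235,.173,.043),(-.235,-.173,.043),(0,.173,.043),(0,-.173,.043),(-.271,.08,.02),(-.271,-.08,.02),(-.1125,.17,.1),(-.1125,-.17,.1)]): add(f(*m),k,p)
add(top(277,152),'v',(-.12,0,.055))
def res(s):
    r=[]
    for m,k,p in F:
        P=braai(s,p) if k=='b' else lid(s,p+(np.array([0,s[4],0]) if k=='v' else 0))
        r.append(proj(m[0],P)-np.array(m[1:]))
    return np.concatenate(r)
o=least_squares(res,[.55,0,.1,1,.045],loss='soft_l1');print(o.x);print(res(o.x).reshape(-1,2))
np.save("s.npy",o.x)
s=o.x
print(lid(s,(-.235,0,.043)),lid(s,(-.235,0,.043),0),lid(s,(-.12,0,.06),0))
E
```

```text
[0.5825 0.0335 0.1605 0.9595 0.0483]
[[-0.9476  0.3713]
 [ 0.937  -0.7141]
 [-0.4309 -0.5228]
 [-0.4071 -0.2394]
 [ 0.2822  0.3596]
 [ 0.5793  0.4102]
 [ 0.5179  0.7887]
 [ 0.9192  0.7165]
 [-1.3556  0.1115]
 [ 0.1841 -0.2253]
 [-1.3179  0.07  ]
 [-0.6744  0.0441]
 [-1.5928  0.3934]
 [ 0.5013  0.6656]
 [-0.0389 -1.5588]
 [ 0.8001  0.4385]
 [ 0.0142  0.077 ]]
[0.5996 0.0363 0.3191] [0.466  0.0147 0.145 ] [0.5795 0.0331 0.162 ]
```

```bash
cat >> h.py <<'E'
try: s=np.load("s.npy"); R=Rz(s[2])@np.diag([-1.,1,-1])
except Exception: pass
ex=lambda s:Rz(s[2])[:,0]
def tcp(th,off=0): return lid(s,(-.215,0,.043+off),th)+.016*ex(s)
def F(): return ctrl.current_contact_force()
E
python3 - <<'E'
from h import *
for th in(.97,.5,0): print(tcp(th),ctrl.ik(tcp(th),R))
ctrl.command_gripper(0)
p=ctrl.current_tool_pos(); 
a=tcp(s[3]+.0,.015); up=np.array([a[0],a[1],.43])
ctrl.move_l([p[0],p[1],.40],vel=.25)
ctrl.goto(up,R); ctrl.move_l(a,vel=.15)
print(ctrl.current_t(),ctrl.current_tool_pos(),a,F())
f0=F()
for th in np.arange(s[3],.12,-.07):
    hit=ctrl.move_l(tcp(th),vel=.06,contact_N=20)
    print(round(th,2),hit,ctrl.current_tool_pos()-tcp(th),F()-f0,round(ctrl.current_t(),2))
    if hit: break
E
```

```text
[0.6288 0.041  0.3037] [  -1.6933   24.877    68.7078   -0.       86.4152 -100.8871]
[0.5479 0.0279 0.2428] [  -3.3181   20.4899   85.6599   -0.       73.8502 -102.5119]
[0.5015 0.0204 0.145 ] [  -4.4857   23.4929   99.072    -0.       57.4351 -103.6795]
5.8917 [0.6393 0.0427 0.3123] [0.6389 0.0427 0.3114] [ 0.5551  0.0857 -0.1989]
0.96 False [ 0.0001 -0.      0.0006] [-0.0424 -0.2646  0.8586] 6.29
0.89 False [-0.0001 -0.      0.0001] [-0.243   0.5438  1.2251] 6.7
0.82 False [-0.0001 -0.     -0.    ] [ 0.7123  0.4302 -0.2897] 7.11
0.75 False [-0.0002  0.     -0.    ] [-0.8936 -0.5537  0.23  ] 7.52
0.68 False [-0.0002 -0.     -0.0001] [-1.1878  0.0028 -0.2343] 7.92
0.61 False [-0.0003 -0.     -0.0001] [-0.628  -0.1144 -0.0361] 8.33
0.54 False [-0.0004 -0.     -0.0002] [-0.4499 -0.5991  0.0625] 8.74
0.47 False [-0.0004 -0.     -0.0003] [0.0466 0.5079 0.0903] 9.15
0.4 False [-0.0004 -0.     -0.0003] [ 0.7015 -0.2946 -0.6711] 9.56
0.33 False [-0.0004 -0.     -0.0003] [-0.4896  0.1278 -0.0726] 9.97
0.26 False [-0.0003 -0.     -0.0003] [-1.0811 -0.3216  1.1817] 10.38
0.19 False [-0.0004  0.     -0.0003] [-0.9341  0.0523  1.0294] 10.78
```

Run:
```python
from bench import ctrl
import cv2,numpy as np
a=ctrl.read_camera("top")[105:260,130:355];b=ctrl.read_camera("side")[115:295,165:375]
f=lambda i:cv2.resize(i,(395,int(395*i.shape[0]/i.shape[1])),interpolation=3)
a,b=f(a),f(b);c=np.zeros((max(len(a),len(b)),790,3),np.uint8);c[:len(a),:395]=a;c[:len(b),395:]=b
cv2.imwrite("pics/m1.png",c)
```

```text
(no output)
```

View pics/m1.png

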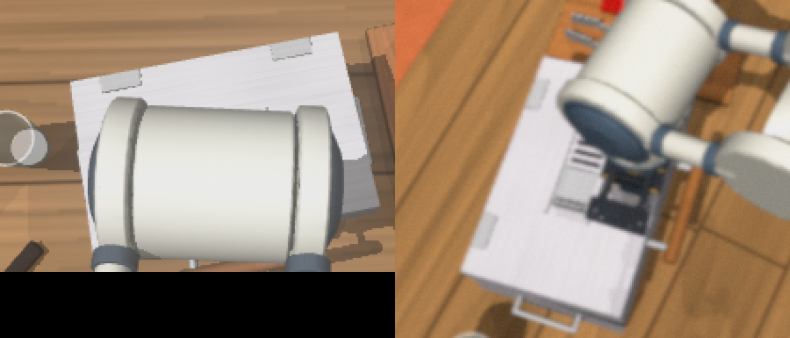

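The lid has followed the fingers and is nearly shut in both views: bar at (680,215) in the right half, hinges at (120,80) and (290,48) in the left. I'll finish slowly with a force stop.

Run:
```python
from h import *
f0=F()
for th in(.13,.08,.04,.02): 
    print(th,ctrl.move_l(tcp(th),vel=.04,contact_N=15),F(),ctrl.current_t())
p=tcp(0)
for dz in(0,-.001,-.002,-.003,-.004,-.005,-.006,-.007,-.008):
    ctrl.move_l(p+[0,0,dz],vel=.01)
    ctrl.sleep(.05); f=np.mean([F() for _ in range(5)],0)
    print(dz,ctrl.current_tool_pos()[2],f,round(ctrl.current_t(),2))
    if f[2]>14: break
```

```text
0.13 False [-1.0716 -0.4369  0.0946] 11.3583
0.08 False [-1.0467  0.2025 -0.1242] 11.7833
0.04 False [ 0.3496 -0.0521 -0.8153] 12.15
0.02 False [-0.3138  0.011  -0.4447] 12.4083
0 0.14498140533951692 [ 0.6432 -0.0133 -0.5302] 13.05
-0.001 0.14407070974104275 [-0.9338  0.0368  3.3591] 13.35
-0.002 0.14310081965852764 [-2.9813  0.4011  7.6273] 13.65
-0.003 0.1422210053065376 [-4.5292 -0.9576  9.6478] 13.95
-0.004 0.1413426671846869 [-6.6854 -0.8129 14.1829] 14.25
```

Run:
```python
from h import *
import cv2
p=ctrl.current_tool_pos(); ctrl.move_l([p[0],p[1],.155],vel=.04)
ctrl.move_l([p[0],p[1],.215],vel=.12)
B=lambda y,z:braai(s,(-.003,y,z))
ctrl.move_l(B(s[4]+.045,.215),vel=.15); 
cv2.imwrite("pics/w2.png",ctrl.read_camera("wrist"))
print(ctrl.move_l(B(s[4]+.045,.153),vel=.08,contact_N=8)); f0=F()
for y in np.arange(s[4]+.035,.0,-.006):
    h=ctrl.move_l(B(y,.153),vel=.03,contact_N=8)
    f=np.mean([F() for _ in range(5)],0)
    q=Rz(s[2]).T@(ctrl.current_tool_pos()-[s[0],s[1],0])
    print(round(y,4),h,q,Rz(s[2]).T@f,round(ctrl.current_t(),2))
    if h: break
```

```text
False
0.0833 False [-0.003   0.0831  0.1531] [ 0.2157 -0.1706  0.1749] 17.82
0.0773 False [-0.003   0.0771  0.153 ] [-0.175   0.6918 -0.3015] 18.18
0.0713 False [-0.003   0.0711  0.153 ] [-0.2971 -0.4888  0.8913] 18.52
0.0653 False [-0.003   0.0651  0.153 ] [-0.0832 -0.3854  0.6014] 18.88
0.0593 False [-0.003   0.0591  0.153 ] [ 0.5716  0.5491 -0.1298] 19.23
0.0533 False [-0.003   0.0531  0.153 ] [-0.2316  0.9588 -0.2697] 19.57
0.0473 False [-0.003  0.047  0.153] [ 0.4107  1.0865 -0.6561] 19.93
0.0413 False [-0.003  0.041  0.153] [-0.3045  1.515   0.1763] 20.27
0.0353 False [-0.003  0.035  0.153] [ 0.2219  0.7473 -0.4914] 20.62
0.0293 False [-0.0029  0.029   0.153 ] [-0.0123  0.9055 -0.0062] 20.98
0.0233 False [-0.003  0.023  0.153] [-0.0107  1.0196 -0.008 ] 21.32
0.0173 False [-0.003  0.017  0.153] [ 0.2799 -0.606  -0.1296] 21.68
0.0113 False [-0.003  0.011  0.153] [ 0.3915  0.0766 -0.006 ] 22.02
0.0053 True [-0.0031  0.0083  0.1527] [1.9407 9.6293 1.314 ] 22.25
```

View pics/w2.png

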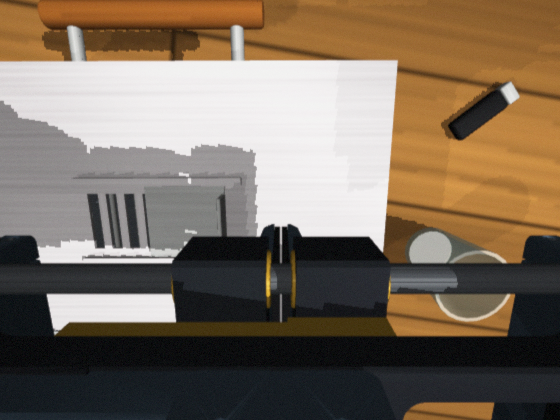

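The wrist view shows the lid closed, with the slide still open at (185,215) and the slots at (90–135,220). The push then hit a hard stop at y ≈ 8 mm. I'll press a little more firmly, retreat and check.

Run:
```python
from h import *
import cv2
p=ctrl.current_tool_pos(); ey=Rz(s[2])[:,1]
for d in(.001,.002):
    ctrl.move_l(p-d*ey,vel=.01); f=np.mean([F() for _ in range(5)],0); q=Rz(s[2]).T@(ctrl.current_tool_pos()-[s[0],s[1],0])
    print(q,Rz(s[2]).T@f)
    if f@ey>13: break
ctrl.move_l(p+.025*ey,vel=.05); q=ctrl.current_tool_pos(); ctrl.move_l([q[0],q[1],.35],vel=.15)
ctrl.goto([.35,.45,.35],R)
print(ctrl.current_t(),F())
t,b=ctrl.read_camera("top"),ctrl.read_camera("side")
cv2.imwrite("pics/t3.png",t);cv2.imwrite("pics/s3.png",b)
a=t[105:260,130:355];b=b[115:295,165:375]
f=lambda i:cv2.resize(i,(395,int(395*i.shape[0]/i.shape[1])),interpolation=3)
a,b=f(a),f(b);c=np.zeros((max(len(a),len(b)),790,3),np.uint8);c[:len(a),:395]=a;c[:len(b),395:]=b
# predicted shut features
for n,im in(("top",t),("side",b)): print(n,[proj(n,lid(s,l,0)) for l in((-.235,.173,.043),(-.235,-.173,.043),(-.12,0,.063))])
cv2.imwrite("pics/m3.png",c)
```

```text
[-0.0031  0.0081  0.1527] [ 1.5275 10.5663  1.1304]
[-0.0031  0.0076  0.1527] [ 1.5262 13.3445  0.9021]
26.5417 [ 0.5755 -0.3196  0.1575]
top [array([188.3702, 258.6277]), array([343.9649, 228.6116]), array([256.5698, 191.0867])]
side [array([288.2033, 288.1796]), array([325.6697, 168.8343]), array([266.5216, 210.4728])]
```

View pics/m3.png

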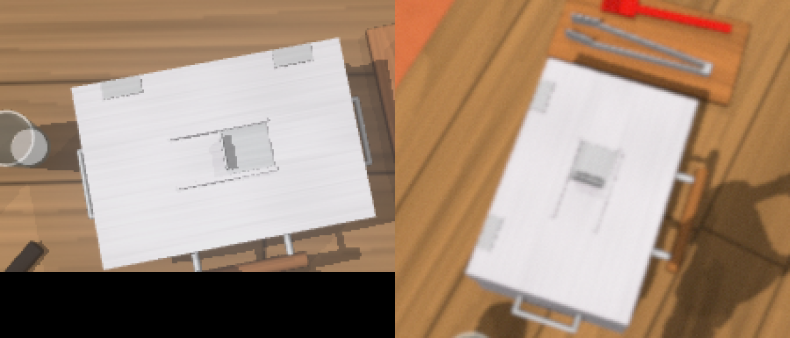

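The lid corners land at (188.7,258.2) and (344.2,228.6), within a pixel of the shut-lid prediction. The tab at x ≈ 256.5 matches vent home, all the slots are covered, and the other items look unmoved.

```bash
python3 -c "
from bench import ctrl
print(ctrl.sign_off())"
```

```text
the job is handed in; nothing more can be done
None
```

The braai lid is fully shut and the vent slide is home over all its slots, in that order, using gentle pushes only (peak about 16 N); the other items look unmoved in the final pictures, and the job was handed in at about 27 s.

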